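# Drive home the last cover screw of the stacker's battery box

### The arm

A 7-joint arm with a two-finger parallel gripper is mounted at the origin on the work surface. World frame = base frame: x ahead of the robot, y to its left, z up, the work surface at z = 0. Lengths are in mm, angles in rad, forces in N, time in s.
With the tool pointing down it reaches from about 400 to 875 mm from the base axis. Payload 19.3 kg.
Tool frame: the origin (TCP) lies at the very end of the fingers, on their centre line; the grasp point (between the pads) lies 19 mm behind it (grip_point_offset is the z of the grasp point in the tool frame, in mm); z points along the fingers, y is the line along which they close (so a half turn about z gives the same grasp; the last joint's range is limited). The gripper opens to 85 mm and grips with 20 to 120 N. Pads are 22 mm wide; open, the fingers measure 114 mm over their backs; the gripper's body (76 mm by 85 mm) begins 54 mm behind the grasp point. The pads swing forward as they close: fully open they stand 13 mm farther back than shut.
Start: joints at [1.083, 0.521, -0.036, 1.599, 0.021, 1.021, -0.113], TCP at [253.566, -571.243, 231.291] pointing down, gripper open.
Joint ranges: [-2.91, 2.91], [-0.3, 2.13], [-1.5, 1.42], [0.17, 2.43], [-1.26, 4.41], [0.16, 1.93], [-2.52, 2.52]. Speed limits (rad/s): [1.89, 1.89, 2.39, 2.39, 3.01, 3.01, 3.01].

### API

Orientations are given as a 3x3 rotation matrix whose columns are the frame's x, y, z axes.
In Python, from workcell import movep, movel, goto_joints, open_gripper, clamp, wait, inverse_kinematics, read_state, camera, PlanningError, finish_job, grip_point_offset gives the robot as it stands. Calls block until the motion is done:
- movep(position, orientation): joint-space move of the TCP to a pose.
- movel(position, frame=None, max_speed=150, guard=None): straight line of the TCP; frame=None keeps the orientation; max_speed is the mean speed in mm/s. With guard (N) it stops when the force on the tool has changed by that much, and returns True; else False.
- goto_joints(angles): joint-space move.
- open_gripper() and clamp(): open the fingers fully, or close them until they stop; the grip force is fixed at half the most.
- wait(seconds).
- inverse_kinematics(position, orientation): joint angles nearest the present ones, or None.
- read_state(): the state.
- camera(name): name is "scene" or "top" or "wrist"; returns a dict with "image" (400x640x3 uint8, blue, green, red), "range_z" (400x640 float32, mm along the optical axis (not along the pixel's ray), 0 where there is no reading), "fx", "fy", "cx", "cy" (pixels), "cam_to_world" (4x4, takes a point from camera to world coordinates). Camera axes: x right, y up, looking along -z (the intrinsics and any distortion apply to the point x, -y, -z); pixel columns grow to the right and rows downward; lengths in mm; the calibration is good to about 2 mm. A picture is of the moment at which its call begins.
A pose or a line that the arm cannot do raises PlanningError and nothing moves.
- finish_job(): hands the job in; it is judged then, once.
The state is a dict: "time": time; "qpos": joint angles; "qvel": joint speeds; "joint_efforts": joint torques, N m; "eef_pos": TCP position; "tool_rot": TCP orientation; "ft_force": force on the tool from outside, world axes, zero at the start; "torque": the same for the moment, N m; "finger_gap": finger opening in mm; "gripper_force": force on a finger pad.
Only numpy, scipy, OpenCV 4.12 (cv2) and the standard library are available. Lean on these libraries where they do the work, as an engineer would, in place of code of your own. Each camera call takes 0.05 s, during which the arm holds its last target. There are 200 camera calls.

### The job

Of the four cover screws on the yellow battery box, the brass one still stands proud. Take the red screwdriver out of its wooden block, seat its cross bit in that screw and drive the screw clockwise until it is fully home, pushing firmly enough that the bit stays in the recess but without forcing anything. Then put the screwdriver back upright in its block, handle up, and leave everything else where it is.

Things in the scene. Friction and masses are not known exactly. Their poses are not given: they have to be found in the camera images.
- driver: stubby screwdriver, 120 mm long, about 0.22 kg, upright, bit down, in the block at the start. Origin at the tip of the bit, z up along the tool to the handle end. Red square handle 30 x 30 mm (flats face its x and y axes) from 56 to 120 mm above the tip; round black flange 36 mm across from 50 to 56 mm, which rests on the block; steel shank 13 mm across below.
- handle (a point): point on the driver's axis 100 mm above the bit tip, 20 mm below the handle's end: a good place to grip; axes as the driver's
- bit_tip (a point): the bit's tip, on the driver's axis; axes as the driver's. The cross bit has four wings along the x and y axes, 16 mm tip to tip, 2.4 mm thick at the tip and thickening upwards over 8 mm with flanks 25 degrees off vertical, so it centres itself in a recess of the same flank angle.
- holder: fixed wooden block 75 x 75 x 60 mm high with a round 25 mm hole right through, for the driver. Origin at the centre of its underside, on the bench, z up; the hole's axis is its z axis. With the driver in place its flange lies on the block's top, bit tip 10 mm above the bench.
- box: fixed yellow battery box, 190 (x) x 150 (y) mm, with black cover whose top is 75 mm above the bench. Origin at the centre of its underside. Sprung cover screws stand at x = +-65, y = +-45 mm from its middle; any of the four may be the loose one.
- cover_screw: the loose brass cover screw, head 30 mm across, 8 mm thick. It rides on a coil spring and gives under push by 1 mm per 2 N (up to 12 mm), loose or home. This frame, on its axis 92 mm above the bench, goes down with the spring but neither turns nor sinks with the thread. Turning takes about 0.18 N m; the recess is slippery: a bit pushed with under 10 N rides out under that torque; 14 to 20 N holds it.
- recess (a point): centre of the mouth of the loose screw's cross recess, level with the head's top; turns and sinks with the head. z up; the four arms lie along its x and y axes (the same every quarter turn), each 5.8 mm wide at the mouth, 20 mm tip to tip, narrowing downwards with flanks at 25 degrees. Fully seated, the bit tip is about 3.6 mm below the mouth.
- screw_turn (a joint): turn of the loose screw, rad, growing clockwise seen from above; at 3.0 it meets its stop and is fully home (top of the unpressed head then 95 mm above the bench, level with the other three); it starts between 0.4 and 1.4 and sinks 1.8 mm per rad. It stays where it is left.
- home_screw1: one of three grey steel screws of the same shape, already home; leave alone. Origin at the underside of the head.
- home_screw2: as home_screw1
- home_screw3: as home_screw1
- jar: amber jar with black cap, 60 mm across, 75 mm high, a bystander; origin at its base
- wrench: steel wrench 140 mm long lying on the bench, a bystander; origin under its middle
- socket: steel socket, a tube 32 mm across and 45 mm high standing on end, a bystander; origin at its base
Mind the look-alikes: they are no part of the job. What is meant by the driver is not green or turquoise, and is the larger of those in its own colour.

How it is judged (in metres and radians):
On the way, in this order (a step that is already met when the one before it is completed fails the run):
1. the bit is seated in the loose screw's recess (z of bit_tip in the frame of recess below -0.0025 m and horizontal distance between bit_tip and recess below 0.002 m), for 0.1 s.
2. the screw is driven home by the seated bit (value of joint screw_turn above 2.85 rad and z of bit_tip in the frame of recess below -0.001 m and horizontal distance between bit_tip and recess below 0.003 m), for 0.1 s.
At the end, for the whole second after the job is handed in: The screw is home (turned past 2.85 of 3.0 rad), and the screwdriver stands at rest upright in its block's hole, flange on the block (tip 6 to 13 mm above the bench, within 7 mm of the hole's axis, tilted less than 0.08 rad), released (value of joint screw_turn above 2.85 rad and horizontal distance between driver and holder below 0.007 m and z of driver in the frame of holder between 0.006 and 0.013 m and angle between driver's own z axis and vertical below 0.08 rad and linear speed of driver below 0.02 m/s); the robot touches nothing.
It fails at once if screwdriver forced against the screw (over 80 N) (contact force between driver and cover_screw above 80 N).
It fails at once if screwdriver pressed hard on the box or its cover (over 25 N) (contact force between driver and box above 25 N).
It fails at once if the screw touched by the fingers instead of the screwdriver (contact force between the fingers and cover_screw above 1 N).
It fails at once if a bystander (jar, wrench or socket) moved more than 20 mm (distance of any of jar, wrench, socket from where it was at the start of the episode above 0.02 m).
It also fails if it takes over 67 s, if anything falls off the work surface, if the arm or the gripper's body presses on something with over 40 N, if the wrist force passes 120 N, or if a joint passes its speed limit or range.

## Working session

There is one attempt and no reset: what is moved stays moved. The work goes in short steps, each a Python script; the robot and the scene stay as the last script left them, time stands still between calls to the robot, and variables do not carry over. Pictures are saved under pics/ and viewed, at most 10 in all, crops included, and the job is handed in when it is done.

```bash
mkdir -p pics; ls; python3 - <<'E'
from workcell import *
import cv2,numpy as np
for n in("scene","top"):
    c=camera(n);cv2.imwrite(f"pics/{n}0.png",c["image"]);np.savez(f"{n}0.npz",**{k:np.array(v) for k,v in c.items()})
    print(n,c["fx"],c["cx"],c["cy"],np.round(c["cam_to_world"],3).tolist(),[k for k in c])
s=read_state();print(s, grip_point_offset)
E
```

```text
pics
scene 393.04242175776307 324.87518176665884 192.83106682228654 [[0.407, -0.759, 0.508, 970.574], [0.914, 0.341, -0.221, -225.329], [-0.006, 0.554, 0.833, 841.344], [0.0, 0.0, 0.0, 1.0]] ['image', 'range_z', 'fx', 'fy', 'cx', 'cy', 'cam_to_world']
top 494.6870103089889 323.89929294483636 191.4053880678553 [[0.016, 0.997, -0.074, 428.036], [-1.0, 0.016, -0.006, -19.423], [-0.005, 0.074, 0.997, 1452.96], [0.0, 0.0, 0.0, 1.0]] ['image', 'range_z', 'fx', 'fy', 'cx', 'cy', 'cam_to_world']
{'time': 0.1, 'qpos': array([ 1.08280625,  0.5219647 , -0.03634215,  1.59992307,  0.02120275,
        1.02111246, -0.11280218]), 'qvel': array([-0.00052921, -0.00245129,  0.00118585, -0.00170917, -0.00025266,
        0.00022312,  0.00018356]), 'joint_efforts': array([ 8.08336074e-03, -9.28469753e+01,  1.98476784e+00, -3.70530581e+01,
        1.80841918e-02,  5.32247839e-03, -1.56332658e-04]), 'eef_pos': array([ 253.44579895, -570.98374482,  230.78671172]), 'tool_rot': array([[ 9.13987601e-01,  4.05741840e-01, -4.74633887e-04],
       [ 4.05742112e-01, -9.13987154e-01,  9.05708712e-04],
       [-6.63253571e-05, -1.02038549e-03, -9.99999477e-01]]), 'ft_force': array([-0.16259495,  0.07932657, -0.11558669]), 'torque': array([ 0.02017391, -0.02875205, -0.00903666]), 'gripper_force': 0.0, 'finger_gap': 85.40554922610015} -18.700000000000003
```

View pics/scene0.png

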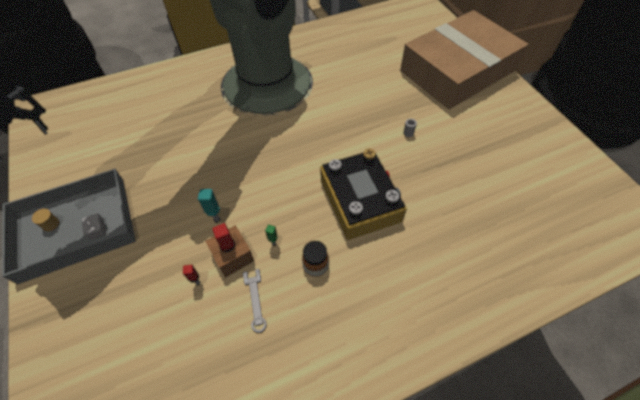

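View pics/top0.png

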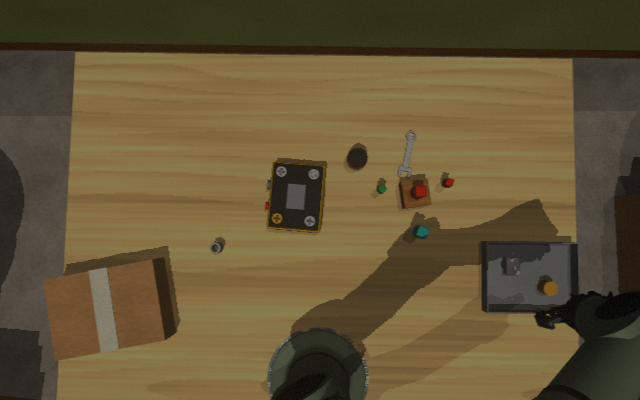

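Candidates for the driver in the top view:
- Red in block at (420,191)
- Small red at (448,182)
- Turquoise at (421,232)
- Green at (381,189)

The one at (420,191) fits because it is red, the larger of the two reds, and stands in the wooden block. The brass screw is at (277,218), on the box's robot-side left corner. I'll confirm with a crop and measure both.

```bash
cat > h.py <<'E'
import numpy as np,cv2
from workcell import *
def ray(c,u,v,z):
    T=np.array(c["cam_to_world"]);d=T[:3,:3]@np.array([(u-c["cx"])/c["fx"],-(v-c["cy"])/c["fy"],-1.])
    o=T[:3,3];return o+d*(z-o[2])/d[2]
def mask(c,lo,hi):
    h=cv2.cvtColor(c["image"],cv2.COLOR_BGR2HSV)
    return cv2.inRange(h,np.array(lo),np.array(hi))
def red(c): return mask(c,(0,150,70),(6,255,255))|mask(c,(174,150,70),(180,255,255))
def blobs(m,amin=15):
    n,l,s,ce=cv2.connectedComponentsWithStats(m);return [(i,s[i],ce[i]) for i in range(1,n) if s[i][4]>=amin],l
E
python3 - <<'E'
from h import *
c={k:v for k,v in np.load("top0.npz").items()};s={k:v for k,v in np.load("scene0.npz").items()}
for i,st,ce in blobs(red(c))[0]: print("red",st,ce,ray(c,*ce,130).round(1), c["range_z"][int(ce[1]),int(ce[0])])
y=mask(c,(18,120,90),(32,255,255))
y[:, :260]=0;y[:,335:]=0;y[:150]=0;y[240:]=0
for i,st,ce in blobs(y)[0]: print("y",st,ce,ray(c,*ce,98).round(1))
a=c["image"][145:245,255:465]
b=s["image"][140:290,170:420]
o=np.zeros((600,800,3),np.uint8)
a=cv2.resize(a,None,fx=3,fy=3,interpolation=2);b=cv2.resize(b,None,fx=2,fy=2,interpolation=2)
o[:300,:630]=a;o[300:,:500]=b;cv2.imwrite("pics/crop1.png",o)
for u,v in((277,218),(281,172),(314,174),(310,221)):print(ray(c,u,v,97).round(1))
E
```

```text
red [446 178   8   8  47] [449.21276596 181.74468085] [ 557.4 -346.9  130. ] 1368.1018
red [415 186  11  11 116] [420.04310345 191.00862069] [ 531.2 -268.8  130. ] 1324.4983
red [266 202   3   7  15] [266.73333333 204.86666667] [487.5 141.3 130. ] 1408.8367
y [ 260  150   75   88 2344] [299.45392491 188.84129693] [534.5  56.3  98. ]
y [272 213  10  11  65] [276.55384615 217.93846154] [453.6 117.4  98. ]
[453.5 116.2  97. ]
[580.3 108.2  97. ]
[576.2  17.   97. ]
[446.7  25.7  97. ]
```

View pics/crop1.png

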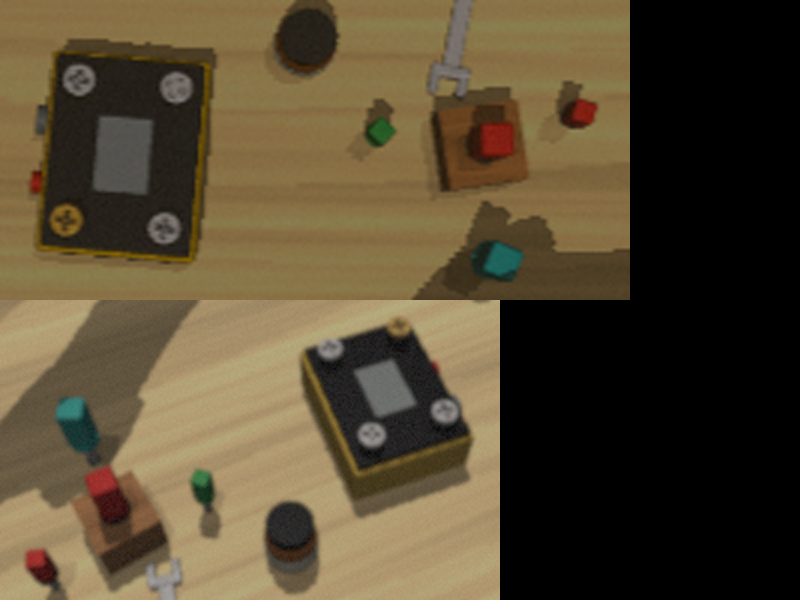

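The crop confirms it: the large red handle stands in the wooden block at top (420,191). The brass screw is at (277,218). Next I'll take a wrist look over the driver and check the joint-7 options.

```bash
cat >> h.py <<'E'
def R(a):  # tool down, closing axis (y) at world angle a
    y=np.array([np.cos(a),np.sin(a),0]);z=np.array([0,0,-1.]);return np.column_stack([np.cross(y,z),y,z])
def snap(n,f):
    c=camera(n);np.savez(f+".npz",**{k:np.array(v) for k,v in c.items()});cv2.imwrite(f"pics/{f}.png",c["image"]);return c
E
python3 - <<'E'
from h import *
for d in range(-180,180,30):
    out=[]
    for p in((531,-269,200),(453,117,190)):
        q=inverse_kinematics(p,R(np.radians(d)));out.append(None if q is None else (round(q[0],2),round(q[6],2)))
    print(d,out)
movep((525,-269,300),R(0))
c=snap("wrist","w1");print(read_state()["qpos"].round(3),c["fx"],np.round(c["cam_to_world"],3).tolist())
E
```

```text
-180 [(np.float64(0.06), np.float64(-2.51)), (np.float64(-1.24), np.float64(-2.52))]
-150 [(np.float64(0.21), np.float64(-2.12)), (np.float64(-1.05), np.float64(-2.46))]
-120 [(np.float64(0.3), np.float64(-1.67)), (np.float64(-0.45), np.float64(-2.43))]
-90 [(np.float64(0.39), np.float64(-1.21)), (np.float64(0.04), np.float64(-2.2))]
-60 [(np.float64(0.46), np.float64(-0.75)), (np.float64(0.13), np.float64(-1.73))]
-30 [(np.float64(0.55), np.float64(-0.29)), (np.float64(0.19), np.float64(-1.25))]
0 [(np.float64(0.63), np.float64(0.17)), (np.float64(0.24), np.float64(-0.77))]
30 [(np.float64(0.71), np.float64(0.64)), (np.float64(0.3), np.float64(-0.29))]
60 [(np.float64(0.79), np.float64(1.1)), (np.float64(0.36), np.float64(0.18))]
90 [(np.float64(0.86), np.float64(1.56)), (np.float64(0.43), np.float64(0.64))]
120 [(np.float64(1.14), np.float64(1.78)), (np.float64(0.54), np.float64(1.03))]
150 [(np.float64(-0.31), np.float64(-2.52)), (np.float64(0.54), np.float64(1.55))]
[ 0.65   0.423 -0.386  1.597  0.17   1.155  0.222] 313.65309217915006 [[1.0, 0.003, 0.0, 524.867], [-0.003, 0.96, 0.281, -198.197], [0.001, -0.281, 0.96, 441.878], [0.0, 0.0, 0.0, 1.0]]
```

View pics/w1.png

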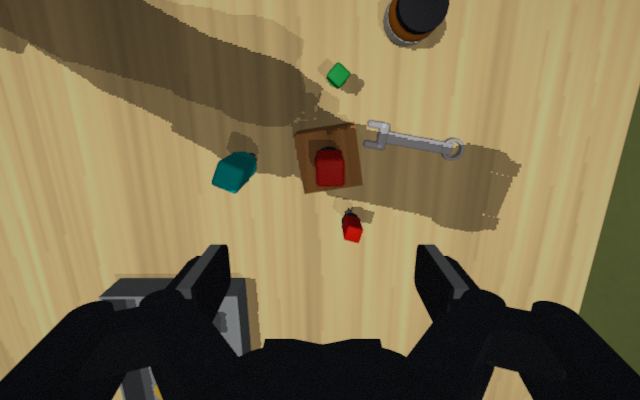

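The wrist view shows the target handle's top face at about (330,170) in the block. The small red driver is at (352,228), turquoise at (235,172) and green at (338,75). Opening the fingers along x looks clear. Next I'll measure the handle top.

```bash
python3 - <<'E'
from h import *
c=dict(np.load("w1.npz"));print(read_state()["time"])
im=c["image"][140:195,305:360];print(im[8:52:3,25,2])
hsv=cv2.cvtColor(c["image"],cv2.COLOR_BGR2HSV)
m=red(c);bs,l=blobs(m,60)
for t in (110,130,150):
    m2=((m>0)&(hsv[...,2]>t)).astype(np.uint8)
    for i,s,ce in blobs(m2,60)[0]:
        l2=blobs(m2,60)[1];pts=np.argwhere(l2==i)[:,::-1].astype(np.float32)
        P=np.array([ray(c,*p,130)[:2] for p in pts],np.float32)
        print(t,s,ce.round(1),ray(c,*ce,130).round(1),cv2.minAreaRect(P))
br=((hsv[...,0]>4)&(hsv[...,0]<14)&(hsv[...,1]>130)).astype(np.uint8)
rz=c["range_z"];print(rz[173,330],rz[185,350])
# world height map
v,u=np.mgrid[:400,:640];d=np.stack([(u-c["cx"])/c["fx"]*rz,-(v-c["cy"])/c["fy"]*rz,-rz],-1)
W=d@c["cam_to_world"][:3,:3].T+c["cam_to_world"][:3,3]
win=np.zeros_like(rz,bool);win[100:215,280:380]=1
for n,k in(("top",(W[...,2]>124)&(W[...,2]<137)),("block",(W[...,2]>54)&(W[...,2]<66))):
    P=W[win&k][:,:2].astype(np.float32);print(n,len(P),P.mean(0),cv2.minAreaRect(P))
E
```

```text
1.675
[ 12  67  69  69 100 114 114 114 113 114 113 111 107  89 113]
110 [319 162  23  22 479] [330.3 172.3] [ 533.2 -268.5  130. ] ((532.9931640625, -268.8085021972656), (21.864343643188477, 22.56678009033203), 89.79589080810547)
110 [344 226  18  16 217] [352.6 233.6] [ 557.5 -336.2  130. ] ((557.5291748046875, -336.25872802734375), (16.350597381591797, 16.91248893737793), 73.76409912109375)
130 [344 226  18  16 210] [352.6 233.8] [ 557.5 -336.4  130. ] ((557.6421508789062, -336.4886779785156), (15.971306800842285, 16.568660736083984), 73.77906036376953)
150 [344 227  18  15 194] [352.9 234.1] [ 557.8 -336.7  130. ] ((557.9033813476562, -336.82958984375), (15.460309982299805, 15.880814552307129), 73.811279296875)
319.95605 395.1855
top 818 [ 533.0165 -268.3982] ((533.1366577148438, -269.12384033203125), (29.784772872924805, 29.10843276977539), 89.41925811767578)
block 2634 [ 533.04254 -263.97974] ((533.5326538085938, -269.6087341308594), (75.06999206542969, 75.38184356689453), 8.927395820617676)
```

Handle centre is (533.1,-269.1) with yaw near 0, and the block centre is (533.5,-269.6). Next: grasp, lift and look at the screw from two yaws.

```bash
python3 - <<'E'
from h import *
X,Y=533.1,-269.1
movep((X,Y,200),R(0))
print(movel((X,Y,91.3),max_speed=120,guard=15))
clamp();s=read_state();print(s["finger_gap"],s["gripper_force"],s["ft_force"],s["eef_pos"])
movel((X,Y,225),max_speed=150)
S=np.array([453.5,117,230])
for n,d in(("s1",90),("s2",0)):
    r=R(np.radians(d));movep(S-40*r[:,0],r);wait(0.2);snap("wrist",n)
s=read_state();print(s["finger_gap"],s["ft_force"],s["time"],s["eef_pos"],s["qpos"].round(2))
a=cv2.imread("pics/s1.png");b=cv2.imread("pics/s2.png")
cv2.imwrite("pics/s12.png",np.vstack([a[:300,:],b[:300,:]]))
E
```

```text
False
29.541493903864417 58.94857943058014 [-1.22197398  0.32950928  5.65801854] [ 533.17065895 -269.1873042    91.54634748]
29.688527722816605 [ 0.02438736  0.04987264 -2.29548393] 8.0 [453.53492812  77.02726788 229.9207587 ] [ 0.13  0.3  -0.52  2.    0.19  0.89 -0.49]
```

View pics/s12.png

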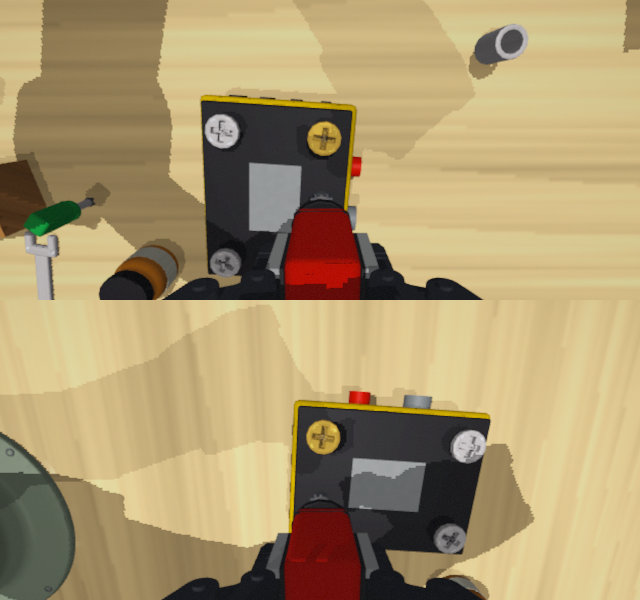

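The brass screw shows at (324,138) in view s1 and (323,137) in s2, with its cross clearly visible. The driver is held firmly, handle at the bottom of the frame. Next I'll measure centre, height and cross angle.

```bash
python3 - <<'E'
from h import *
for n,tilt in(("s1",90),("s2",0)):
    c=dict(np.load(n+".npz"));hsv=cv2.cvtColor(c["image"],cv2.COLOR_BGR2HSV)
    w=c["image"][115:162,300:347]
    rz=c["range_z"];v,u=np.mgrid[:400,:640];d=np.stack([(u-c["cx"])/c["fx"]*rz,-(v-c["cy"])/c["fy"]*rz,-rz],-1)
    W=d@c["cam_to_world"][:3,:3].T+c["cam_to_world"][:3,3]
    win=np.zeros_like(rz,bool);win[112:165,298:350]=1
    k=win&(W[...,2]>92)&(W[...,2]<110)
    zt=np.median(W[k][:,2]);P=W[k][:,:2].astype(np.float32)
    (cc,rr)=cv2.minEnclosingCircle(P);print(n,"head ztop",zt,"centroid",P.mean(0),"circ",cc,rr,len(P),"area r",)
    pc=np.argwhere(k)[:,::-1].mean(0)
    h=90+0*zt
    V=hsv[...,2].astype(float);D=np.hypot(W[...,0]-cc[0],W[...,1]-cc[1])
    inn=win&(D<11.5);med=np.median(V[inn]);
    dark=inn&(V<0.8*med)
    # pixels onto the mouth plane
    q=np.array([ray(c,a,b,zt)[:2] for b,a in np.argwhere(dark)])
    m0=q.mean(0);bb=cv2.minAreaRect(q.astype(np.float32))
    for it in range(3):
        e=q-m0;t=np.arctan2(e[:,1],e[:,0]);r=np.hypot(*e.T)
        ang=np.degrees(np.angle(np.sum((r**2)*np.exp(4j*t)))/4)
    print(len(q),"recess centroid",m0,"angle mod90",ang,"rect",bb,med, "conc",abs(np.sum(r**2*np.exp(4j*t)))/np.sum(r**2))
    print("pix centroid ray",ray(c,*pc,zt))
    o=cv2.resize(w,None,fx=8,fy=8,interpolation=0);dd=np.repeat(255*dark[115:162,300:347,None].astype(np.uint8),3,2)
    o=np.hstack([o,cv2.resize(dd,None,fx=8,fy=8,interpolation=0)]);cv2.imwrite(f"pics/{n}c.png",o)
a=cv2.imread("pics/s1c.png");b=cv2.imread("pics/s2c.png");cv2.imwrite("pics/sc.png",cv2.resize(np.vstack([a,b]),(600,600)))
E
```

```text
s1 head ztop 98.47805594615079 centroid [454.90463 119.17858] circ (455.1618957519531, 119.15824127197266) 14.957770347595215 910 area r
155 recess centroid [454.57157904 119.26233086] angle mod90 -9.0042374465095 rect ((454.7967834472656, 119.00883483886719), (15.309624671936035, 15.588641166687012), 37.298423767089844) 174.0 conc 0.6302027972847616
pix centroid ray [454.77682284 119.17509063  98.47805595]
s2 head ztop 98.40690563103956 centroid [455.34808  118.866684] circ (455.3229675292969, 118.61026000976562) 14.870070457458496 904 area r
103 recess centroid [452.71651312 119.35765747] angle mod90 -5.683696514987575 rect ((453.7827453613281, 118.78334045410156), (14.774344444274902, 15.353489875793457), 42.854366302490234) 178.0 conc 0.6054671755369191
pix centroid ray [455.34476932 118.98567488  98.40690563]
```

View pics/sc.png

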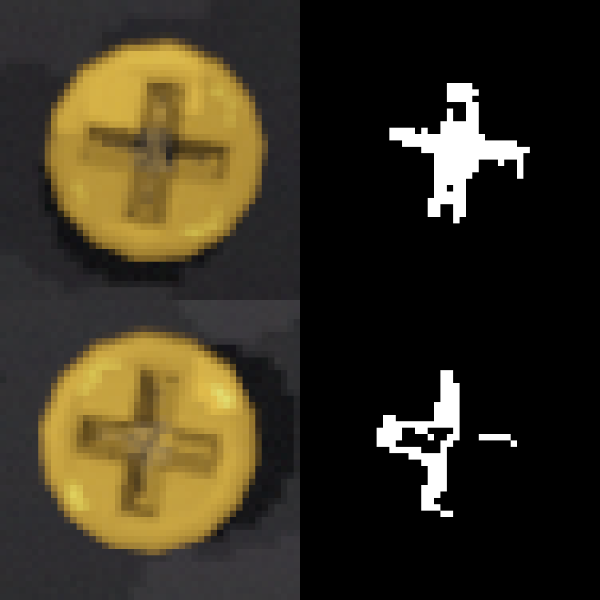

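Head centre is (455.2,119.0) with top at 98.4, so the turn is about 1.1 rad and about 1.9 rad remain. The cross lies about −8° mod 90. The two views agree within 0.4 mm, so I'll seat with the tool at yaw 82°.

```bash
python3 - <<'E'
from h import *
C=(455.2,119.0);r=R(np.radians(82))
movep((*C,230),r)
movel((*C,184),max_speed=80)
f0=read_state()["ft_force"]
for z in (180,178,176,174,172,170,168.5):
    g=movel((*C,z),max_speed=20,guard=22);s=read_state()
    print(z,g,s["eef_pos"].round(2),(s["ft_force"]-f0).round(2),s["torque"].round(2))
    if g or s["ft_force"][2]-f0[2]>17: break
print(s["time"],s["qpos"].round(2),f0)
snap("wrist","seat")
E
```

```text
180 False [455.11 118.97 180.02] [-0.18  0.52 -0.08] [ 0.04  0.24 -0.02]
178 False [454.83 118.97 177.85] [-3.25 -0.23  1.98] [ 0.01  1.03 -0.07]
176 False [454.7  118.94 175.76] [-5.02 -0.02  4.31] [ 0.04  1.7  -0.05]
174 False [454.76 118.8  173.82] [-5.95 -0.89  6.75] [-0.34  1.77 -0.12]
172 False [454.79 118.78 171.94] [-6.65 -1.15  9.51] [-0.44  1.98 -0.09]
170 False [454.83 118.81 170.05] [-7.15 -2.11 12.86] [-0.49  2.18 -0.1 ]
168.5 False [454.89 118.81 168.68] [-6.97 -1.92 15.52] [-0.62  2.35 -0.07]
11.725 [ 0.21  0.46 -0.77  2.03  0.43  0.82  0.63] [-0.45958165 -0.0323912  -2.67530447]
```

The depth matches full seating (176.4 unpressed against 176.3 expected). A side force of −7 N in x remains, so I'll relieve it before turning.

```bash
python3 - <<'E'
from h import *
f0=np.array([-0.46,-.03,-2.68]);C=np.array([455.2,119.0])
for i in range(5):
    s=read_state();f=s["ft_force"]-f0;print(C,f.round(2),s["eef_pos"].round(2))
    if np.hypot(*f[:2])<1.5: break
    C=C+np.clip(f[:2]*0.1,-.6,.6)
    movel((*C,168.0),max_speed=10);wait(0.2)
s=read_state();print((s["ft_force"]-f0).round(2),s["eef_pos"].round(2),s["torque"].round(2),s["time"])
E
```

```text
[455.2 119. ] [-6.92 -3.03 15.27] [454.85 118.83 168.7 ]
[454.6        118.69679947] [-5.94 -1.6  16.44] [454.64 118.76 168.39]
[454.00618769 118.53638835] [-4.14 -0.44 16.47] [454.34 118.73 168.49]
[453.59201284 118.49195726] [-3.15 -0.94 16.42] [454.19 118.7  168.59]
[453.27682497 118.39759679] [-2.16 -0.82 15.11] [454.05 118.71 168.64]
[-1.54 -0.34 15.24] [453.95 118.66 168.68] [-0.09  0.56 -0.1 ] 14.025
```

```bash
cat > turn.py <<'E'
from h import *
import sys
a0,a1,step,z=map(float,sys.argv[1:5]);f0=np.array([-0.46,-.03,-2.68])
A=np.array([455.15,118.9]);e=np.zeros(2);a=a0
while a>a1:
    a-=step;z-=1.8*np.radians(step)
    r=R(np.radians(a));C=A+1.4*r[:2,0]+e
    movel((*C,z),r,max_speed=30);s=read_state();f=s["ft_force"]-f0
    act=np.degrees(np.arctan2(s["tool_rot"][1,1],s["tool_rot"][0,1]))
    print(a,round(act,1),s["eef_pos"].round(2),f.round(1),s["torque"].round(2),s["time"],s["qpos"][6].round(2),round(z,2))
    e+=np.clip(f[:2]*.06,-.3,.3);z+=np.clip((f[2]-17)*.25,-.6,.6)
    if f[2]<11 or f[2]>30 or abs(s["torque"][2])>.5: print("STOP");break
E
python3 turn.py 82 62 5 168
```

```text
77.0 77.0 [454.27 118.99 168.36] [-2.7 -3.9 15.6] [-1.03  1.02  0.04] 14.275 0.55 167.84
72.0 72.0 [454.26 118.98 167.91] [-3.2 -2.9 16.8] [-0.96  0.89  0.05] 14.525 0.47 167.33
67.0 67.0 [454.25 118.97 167.76] [-2.  -1.8 16.1] [-0.83  0.77  0.11] 14.775 0.4 167.12
62.0 62.0 [454.22 119.   167.43] [-1.8 -4.1 16.9] [-0.84  0.69  0.05] 15.025 0.32 166.75
```

```bash
python3 turn.py 62 -20 5 166.75
```

```text
57.0 56.9 [454.47 119.18 167.12] [-2.8 -4.5 17.2] [-1.48  1.04  0.11] 15.275 0.25 166.59
52.0 52.0 [454.45 119.14 167.06] [-2.4 -3.4 17. ] [-1.3   0.95  0.09] 15.525 0.17 166.47
47.0 46.9 [454.5  119.09 166.97] [-2.6 -3.7 16.6] [-1.17  0.78  0.04] 15.775 0.1 166.33
42.0 42.0 [454.51 119.06 166.74] [-2.2 -4.3 16.6] [-1.04  0.72  0.02] 16.025 0.02 166.08
37.0 37.0 [454.55 118.96 166.53] [-1.1 -3.3 17.3] [-0.87  0.61  0.09] 16.275 -0.05 165.83
32.0 32.0 [454.61 118.95 166.47] [-1.  -2.2 16.6] [-0.82  0.64  0.07] 16.525 -0.13 165.75
27.0 27.0 [454.66 118.86 166.22] [-1.2 -2.  16.3] [-0.75  0.61  0.1 ] 16.775 -0.2 165.5
22.0 22.0 [454.73 118.86 165.93] [-1.4 -2.7 16.9] [-0.7   0.64  0.09] 17.025 -0.28 165.18
17.0 17.0 [454.78 118.74 165.76] [-1.3 -1.3 16.8] [-0.69  0.64  0.09] 17.275 -0.35 164.99
12.0 12.0 [454.84 118.73 165.55] [-1.6 -1.9 17.1] [-0.66  0.57  0.03] 17.525 -0.43 164.78
7.0 7.0 [454.88 118.69 165.45] [-1.5 -2.1 17.9] [-0.62  0.57  0.03] 17.775 -0.51 164.66
2.0 2.0 [454.93 118.54 165.51] [-1.5 -1.7 16.7] [-0.6   0.51  0.06] 18.025 -0.58 164.71
-3.0 -3.0 [454.96 118.5  165.26] [-1.4 -1.6 16.1] [-0.48  0.55  0.08] 18.275 -0.66 164.48
-8.0 -8.0 [455.01 118.41 164.89] [-1.1 -1.9 17.4] [-0.46  0.64  0.09] 18.525 -0.73 164.1
-13.0 -13.0 [455.05 118.32 164.84] [-1.7 -1.6 17.1] [-0.35  0.61  0.09] 18.775 -0.81 164.04
-18.0 -18.0 [455.07 118.2  164.74] [-2.2 -1.6 16.5] [-0.32  0.58  0.06] 19.025 -0.88 163.91
-23.0 -23.0 [455.09 118.09 164.45] [-1.6 -0.3 16.5] [-0.29  0.57  0.06] 19.275 -0.96 163.63
```

```bash
sed -i 's/>.5: print/>.3: print/' turn.py; python3 turn.py -23 -62 3 163.63
```

```text
-26.0 -26.0 [456.09 119.96 164.07] [-5.  -3.3 17.4] [-0.9   1.47  0.16] 19.525 -1.01 163.54
-29.0 -29.0 [456.02 119.76 164.18] [-2.8 -2.4 17.6] [-0.84  1.19  0.05] 19.775 -1.05 163.55
-32.0 -32.0 [456.08 119.66 164.3 ] [-3.1 -3.6 17.6] [-0.8   0.95  0.14] 20.025 -1.1 163.61
-35.0 -35.0 [456.04 119.48 164.37] [-2.5 -3.3 16.8] [-0.7   0.79  0.08] 20.275 -1.14 163.67
-38.0 -38.0 [456.06 119.34 164.28] [-2.6 -1.7 15.6] [-0.56  0.71  0.13] 20.525 -1.19 163.53
-41.0 -41.0 [456.07 119.22 163.88] [-2.3 -1.  17.4] [-0.59  0.56  0.09] 20.775 -1.23 163.1
-44.0 -44.0 [456.1  119.07 163.94] [-0.9 -2.  16.5] [-0.59  0.44  0.1 ] 21.025 -1.28 163.11
-47.0 -47.0 [456.12 118.96 163.73] [-1.5 -1.3 17.5] [-0.57  0.37  0.14] 21.275 -1.32 162.89
-50.0 -50.0 [456.14 118.85 163.78] [-0.3 -1.1 16.8] [-0.58  0.24  0.12] 21.525 -1.37 162.93
-53.0 -53.0 [456.18 118.71 163.64] [-0.1 -1.7 16.9] [-0.51  0.32  0.18] 21.775 -1.41 162.79
-56.0 -56.0 [456.18 118.62 163.52] [-0.8 -1.6 18.2] [-0.45  0.37  0.32] 22.025 -1.46 162.66
STOP
```

Torque is rising and the sink matches, so the stop is near. I'll nudge a few more degrees, watching torque and depth.

```bash
python3 - <<'E'
from h import *
f0=np.array([-0.46,-.03,-2.68]);z=162.5;a=-56
p=read_state()["eef_pos"][:2]
for i in range(6):
    a-=2;movel((*p,z),R(np.radians(a)),max_speed=20);s=read_state();f=s["ft_force"]-f0
    print(a,s["eef_pos"].round(2),f.round(1),s["torque"].round(2),s["time"])
    z+=np.clip((f[2]-18)*.25,-.6,.6)
    if f[2]<12 or f[2]>26 or s["torque"][2]>.8:break
snap("wrist","home")
E
```

```text
-58 [456.69 118.69 163.16] [-4.9 -1.5 18.6] [-0.47  1.31  0.26] 22.275
-60 [456.67 118.67 163.33] [-3.7 -1.  18.7] [-0.56  1.31  0.32] 22.525
-62 [456.69 118.59 163.52] [-3.3 -1.5 18.4] [-0.69  1.26  0.33] 22.775
-64 [456.77 118.55 163.66] [-3.  -1.8 19.1] [-0.73  1.3   0.18] 23.025
-66 [456.75 118.49 163.91] [-3.2 -2.8 19.3] [-0.9   1.18  0.29] 23.275
-68 [456.73 118.43 164.2 ] [-3.5 -3.2 18.9] [-0.93  1.19  0.38] 23.525
```

Depth now rises with angle at constant push, which means the bit is climbing the flanks against the stop. I'll lift straight up and check the head height.

```bash
python3 - <<'E'
from h import *
p=read_state()["eef_pos"]
movel((p[0],p[1],230),max_speed=100)
r=R(0);movep(np.array([455,119,230])-40*r[:,0],r);wait(.2);c=snap("wrist","v1");print(read_state()["time"],read_state()["finger_gap"])
rz=c["range_z"];v,u=np.mgrid[:400,:640];d=np.stack([(u-c["cx"])/c["fx"]*rz,-(v-c["cy"])/c["fy"]*rz,-rz],-1)
W=d@c["cam_to_world"][:3,:3].T+c["cam_to_world"][:3,3]
for n,(x,y) in dict(brass=(455,119),far=(581,110)).items():
    D=np.hypot(W[...,0]-x,W[...,1]-y);k=(D<14)&(W[...,2]>85);print(n,k.sum(),np.median(W[k][:,2]))
o=cv2.imread("pics/v1.png");print(o.shape)
crop=cv2.resize(o[90:400,230:500],None,fx=1.9,fy=1.9);cv2.imwrite("pics/v1c.png",crop)
E
```

```text
25.7833 29.517541868991042
brass 798 94.27445845312491
far 770 94.04517863482963
(400, 640, 3)
```

View pics/v1c.png

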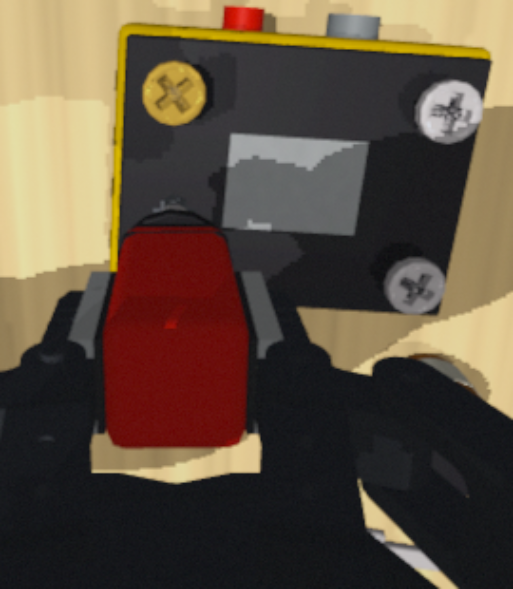

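```bash
python3 - <<'E'
from h import *
c=dict(np.load("v1.npz"));hsv=cv2.cvtColor(c["image"],cv2.COLOR_BGR2HSV)
rz=c["range_z"];v,u=np.mgrid[:400,:640];d=np.stack([(u-c["cx"])/c["fx"]*rz,-(v-c["cy"])/c["fy"]*rz,-rz],-1)
W=d@c["cam_to_world"][:3,:3].T+c["cam_to_world"][:3,3]
for x,y in((455,119),(581,110),(576,18)):
    D=np.hypot(W[...,0]-x,W[...,1]-y);k=(D<20)&(W[...,2]>88);P=W[k];m=P[:,:2].mean(0)
    ring=k&(np.hypot(W[...,0]-m[0],W[...,1]-m[1])>10.5)&(np.hypot(W[...,0]-m[0],W[...,1]-m[1])<14)
    print(m,k.sum(),"ring z",W[ring][:,2].mean(),W[ring][:,2].std(),np.median(W[ring][:,2]))
q=W[k] 
m=np.array([455.2,119.]);D=np.hypot(W[...,0]-m[0],W[...,1]-m[1]);inn=D<10.5;V=hsv[...,2].astype(float)
for th in(.8,.87):
    k=inn&(V<th*np.median(V[inn]));e=np.array([ray(c,b,a,95)[:2] for a,b in np.argwhere(k)])-m
    t=np.arctan2(e[:,1],e[:,0]);S=np.sum((e**2).sum(1)*np.exp(4j*t));print(len(e),np.degrees(np.angle(S))/4)
cz=dict(np.load("s2.npz"));rz=cz["range_z"];d=np.stack([(u-cz["cx"])/cz["fx"]*rz,-(v-cz["cy"])/cz["fy"]*rz,-rz],-1)
W=d@cz["cam_to_world"][:3,:3].T+cz["cam_to_world"][:3,3]
for x,y in((455,119),(581,110),(576,18)):
    D=np.hypot(W[...,0]-x,W[...,1]-y);k=(D<13.5)&(D>10.5)&(W[...,2]>88);print(W[k][:,2].mean())
E
```

```text
[455.42765592 118.79621131] 871 ring z 94.61518300518412 0.7018246473071555 94.62512009386595
[584.10588833 110.21818049] 916 ring z 94.23667807685973 1.545296634281734 94.60291173966982
[578.14031537  20.98643549] 739 ring z 93.86701474563333 1.7806363689001243 94.43729367582901
68 38.34897296682501
95 37.42413304976859
98.85175786998708
93.45050490170327
93.53587115076482
```

Brass and grey heads are level (94.6 against 94.6 and 94.4). The cross turned about 134°, consistent with the 4.1 mm sink, so the screw is home. Now I'll return the driver.

```bash
python3 - <<'E'
from h import *
X,Y=533.3,-268.9
movep((X,Y,225),R(0));wait(.2)
print(movel((X,Y,98),max_speed=70,guard=12),read_state()["eef_pos"])
print(movel((X,Y,90.0),max_speed=15,guard=5));s=read_state();print(s["eef_pos"],s["ft_force"],s["torque"])
if s["eef_pos"][2]<96:
    open_gripper();movel((X,Y,230),max_speed=120);movep((525,-269,300),R(0));wait(.2)
    c=snap("wrist","e1");print(read_state()["time"],read_state()["finger_gap"])
    rz=c["range_z"];v,u=np.mgrid[:400,:640];d=np.stack([(u-c["cx"])/c["fx"]*rz,-(v-c["cy"])/c["fy"]*rz,-rz],-1)
    W=d@c["cam_to_world"][:3,:3].T+c["cam_to_world"][:3,3]
    win=np.zeros_like(rz,bool);win[100:215,280:380]=1
    k=win&(W[...,2]>122)&(W[...,2]<140);P=W[k];print(k.sum(),np.median(P[:,2]),cv2.minAreaRect(P[:,:2].astype(np.float32)))
    cv2.imwrite("pics/e1c.png",cv2.resize(c["image"][60:260,200:480],None,fx=2.5,fy=2.5))
E
```

```text
False [ 533.45773113 -268.99303699   98.31006758]
True
[ 533.3134202  -268.94699175   91.52281239] [-0.87204923  0.78506244  8.76533298] [0.02452054 0.2435652  0.05446482]
32.275 85.584432547251
819 129.3398844402027 ((534.4097290039062, -269.1304931640625), (28.891376495361328, 29.17446517944336), 89.95598602294922)
```

View pics/e1c.png

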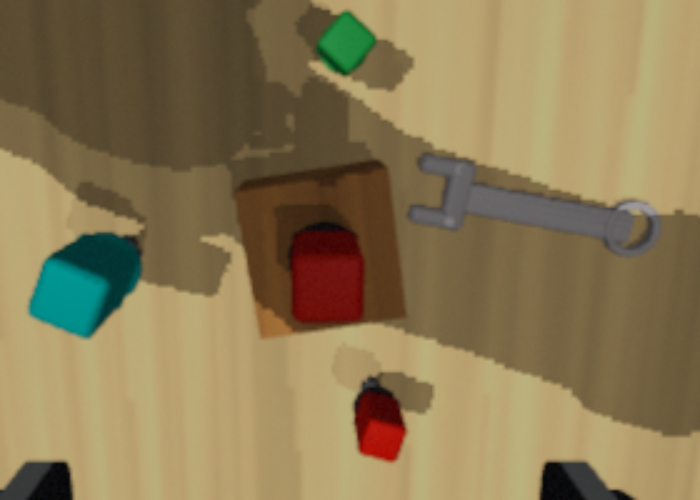

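The driver stands upright in its block (handle top at crop (328,278), height 129 mm). It is released and the neighbours are undisturbed, so I'm handing in.

```bash
python3 -c "
from workcell import *
print(finish_job())"
```

```text
the job is handed in; nothing more can be done
None
```

I handed the job in at about 32 s of robot time: by camera the brass screw is level with the other three and the driver is back upright and released in its block, but the hand-in returned no verdict.

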